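Shut and clamp the walnut canister

ROBOT

A 6-joint arm with a two-finger parallel gripper is mounted at the origin on the work surface. World frame = base frame: x ahead of the robot, y to its left, z up, the work surface at z = 0. Lengths are in m, angles in degrees, forces in N, time in s.
With the tool pointing down it reaches from about 0.35 to 0.85 m from the base axis. Payload 8.1 kg.
Tool frame: the origin (TCP) lies midway between the tips of the shut fingers; the grasp point (between the pads) lies 19 mm behind it; x points along the fingers, y is the direction in which the jaws open and shut, and the axes are right-handed (so a half turn about x gives the same grasp; the last joint's range is limited). The gripper opens to 85 mm and grips with 20 to 120 N. Pads are 22 mm wide; open, the fingers measure 114 mm over their backs; the gripper's body (76 mm by 85 mm) begins 54 mm behind the grasp point. The pads swing forward as they close: fully open they stand 13 mm farther back than shut.
Start: joints at [-70.325, 7.471, 85.268, -0, 87.261, -4.893], TCP at [0.249, -0.546, 0.198] pointing down, gripper open.
Joint ranges: [-169.43, 169.43], [-51.17, 129.36], [1.28, 143.12], [-76.62, 256.62], [0, 156.53], [-152.29, 152.29]. Speed limits (degrees/s): [136.94, 136.94, 159.86, 180, 180, 180].

INTERFACE

Orientations are given as [roll, pitch, yaw] about the fixed x, y, z axes, in that order (R = Rz(yaw) Ry(pitch) Rx(roll)).
In Python, from plant import observe, get_image, camera_info, close_job gives the robot as it stands.
- The arm moves only by the tool apply_moves, never from a script. Its argument "commands" is text: rows parted by semicolons, each of 7 numbers parted by spaces: the shift along the tool's x, y, z normalised to -1 to 1, where 1 is 0.1 m, then the turn, a rotation vector about the tool's x, y, z normalised to -1 to 1, where 1 is 45 degrees, then the opening, from -1 (shut) to 1 (fully open). In form: x y z ax ay az hand; .... A call has 1 to 8 rows; each row shifts and turns the commanded pose from where the row before left it, along the tool's axes as they then stand; what a row does not reach is not made up. A row lasts 1/12 s, in which the tool goes at most 41.7 mm and 7.16 degrees, less where a joint would pass 70% of its speed; a pose out of reach is approached as far as the arm can. A call with a number of a shift or a turn outside -1 to 1 is refused whole. A call with a gripper value outside its range is refused whole. The fingers move at their own pace and stop on an object; "squeeze" is the grip in N (left out, the last holds). Time passes only in rows, so rows that do not move let the fingers close. It gives the time, the measured TCP pose, the force and the opening at its end, in the units of the state.
- observe(): the state, without advancing time (a new reading comes with each control period).
- get_image(name): name is "scene" or "top" or "wrist"; returns the picture (420x560x3 uint8, red, green, blue); there is no depth.
- camera_info(name): a dict with "fov_y" (degrees; the focal length in pixels is half the picture's height over the tangent of half this angle, whatever the lens; pixels are square), "cx", "cy" (the principal point, pixels), "R" (3x3) and "t" (3): a world point X has camera coordinates R X + t. Camera axes: x right, y down, z forward; pixel columns grow to the right and rows downward; lengths in m; the calibration is good to about 2 mm. A picture is of the moment at which its call begins: read the wrist's pose just before it. camera_info takes no time and is no camera call; for the wrist camera it gives the pose at the moment of the call.
- close_job(): hands the job in, once; it reports no verdict.
The state is a dict: "time": time; "joint_pos": joint angles; "dq": joint speeds; "joint_efforts": joint torques, N m; "eef_pos": TCP position; "ee_rot": TCP orientation; "wrist_force": force on the tool from outside, world axes, zero at the start; "torque": the same for the moment, N m; "grip_width": finger opening in m.
Only numpy, scipy, OpenCV 4.12 (cv2) and the standard library are available. Lean on these libraries where they do the work, as an engineer would, in place of code of your own. Each camera call takes 0.05 s, during which the arm holds its last target.

TASK

One brushed-aluminium canister on the island has been left with its lid half up and its clamp lever raised. Push its lid down until it is fully shut, then press its clamp lever (the one with the orange pad) down past its centre so that it snaps down along the side and stays there. Only push with the fingers: do not lift, tip or shove the canister out of its place, leave the timer's button unpressed, the bamboo box's flap shut and the other things where they are.

Things in the scene. Friction and masses are not known exactly. Their poses are not given: they have to be found in the camera images.
- canister: the open canister: loose, full, brushed aluminium, 130 mm in diameter, rim 140 mm above its underside, about 1.4 kg, walnuts inside. Origin: centre of its underside; z up. Its -x axis points to the front, where the clamp lever is; the lid hinge is at +x. Shut, the lid's flat top is 157 mm above the underside and the lever's pin is 80 mm in front of the axis, 150 mm above the underside.
- canister_lid (a joint): angle of the canister's lid about its hinge, rad: 0 is fully shut (a hard stop), growing as the front edge rises. Starts between 0.45 and 0.85. The hinge is stiff and the lid stays where it is left; 1 to 3 N on its top, 85 mm from the hinge line, moves it.
- lid_hinge (a point): middle of the lid's hinge line (parallel to the canister's y axis), 70 mm behind the canister's axis and 142 mm above its underside
- lid_top (a point): middle of the lid's top face; it lies 70 mm forward of the hinge line and 15 mm above it, in the lid's own plane. The lid is a disc 136 mm in diameter, 14 mm thick.
- clip (a joint): angle of the clamp lever on the lid's front edge, rad: 0 is raised (an open stop, where it starts; with the lid shut it then points outwards and 25 degrees up), growing as it is pressed down, 2.0 is snapped down (lid shut: it hangs straight down along the front). A spring drives it from dead centre at 1.0 to the nearer stop; 5 to 8 N on the pad flips it. Its hook then holds the lid under a keeper.
- clip_pin (a point): middle of the lever's hinge pin, on the front of the lid; the pin is parallel to the canister's y axis
- clip_pad (a point): middle of the face of the orange silicone pad on the steel lever, 37 mm from the pin along the lever; this face looks up when the lever is raised and outwards when it is down. The lever is 36 mm wide, ends 53 mm from the pin, and its pad face stands 7 mm off the line from the pin along the lever.
- timer_button (a joint): travel of the white button of the timer, m: 0 is out, 0.004 fully pressed; to be left alone
- timer: small grey plastic kitchen timer, 64 x 64 x 24 mm, lying flat with a white button on top (33 mm high over all), loose; origin at the centre of its underside
- tall_canister: a narrower, taller canister of the same make, 110 mm in diameter, 202 mm high, already shut and clamped, loose; origin at the centre of its underside
- silicone_lid: orange silicone lid lying flat, a disc 120 mm in diameter, 8 mm thick with a small loop on top (26 mm high), loose; origin at the centre of its underside
- glass_container: open square glass container, 145 x 145 mm, 62 mm high, loose; origin at the centre of its underside
- mug: white mug, 80 mm in diameter, 90 mm high, with a handle, loose; origin at the centre of its underside
- scoop: wooden spoon lying flat, 200 mm long, loose; its x axis runs along it, handle to -x
- bamboo_flap (a joint): angle of the hinged flap in the bamboo box's top, rad: 0 is shut; to be left alone
- bamboo_box: lidded bamboo box with a hinged flap in its top, 180 x 250 mm, about 150 mm high with its handle, standing firmly; origin at the centre of its underside
Things that resemble listed ones, but are neither listed nor needed, are in the scene too. There is more than one size of the timer; the one meant has the size given above.

How it is judged (in metres and radians):
On the way, in this order (a step that is already met when the one before it is completed fails the run):
1. the lid is pushed fully shut while the lever is still raised (value of joint canister_lid below 0.03 rad and value of joint clip below 0.5 rad), for 0.2 s.
2. the lever has snapped down with the lid shut (value of joint clip above 1.9 rad and value of joint canister_lid below 0.03 rad), for 0.2 s.
At the end, for the whole second after the job is handed in: The lid is shut to within 0.03 rad, the lever snapped down to within 0.1 rad of its stop, the canister upright and at rest on the stone within 30 mm of its place, the timer's button out, the bamboo flap shut, and each loose bystander within 20 mm of where it was (all of step 2 and distance of canister from where it was at the start of the episode below 0.03 m and angle between canister's own z axis and vertical below 0.03 rad and height (world z) of canister below 0.005 m and linear speed of canister below 0.02 m/s and value of joint timer_button below 0.002 m and value of joint bamboo_flap below 0.1 rad and distance of each of tall_canister, silicone_lid, glass_container, timer, mug, scoop from where it was at the start of the episode below 0.02 m); the robot touches nothing.
It fails at once if the lever is snapped down while the lid is still open (value of joint clip above 1 rad and value of joint canister_lid above 0.1 rad).
It fails at once if the canister is lifted or tipped (height (world z) of canister above 0.008 m or angle between canister's own z axis and vertical above 0.1 rad).
It fails at once if the canister is shoved more than 30 mm out of its place (distance of canister from where it was at the start of the episode above 0.03 m).
It fails at once if the timer's button is pressed (value of joint timer_button above 0.002 m).
It fails at once if another thing is moved more than 20 mm, or the bamboo flap is opened (distance of any of tall_canister, silicone_lid, glass_container, timer, mug, scoop from where it was at the start of the episode above 0.02 m or value of joint bamboo_flap above 0.1 rad).
It also fails if it takes over 38 s, if anything falls off the work surface, if the arm or the gripper's body presses on something with over 40 N, if the wrist force passes 120 N, or if a joint passes its speed limit or range.

## Working session

There is one attempt and no reset: what is moved stays moved. The work goes in short steps, Python scripts to look and compute and a tool call to move; the robot and the scene stay as the last step left them, time stands still between calls to the robot, and variables do not carry over. Pictures are saved under pics/ and viewed, and the job is handed in when it is done.

Besides the shell and the picture viewer there is one more tool, called after ">>>" as a command line: name --argument value ..., lists and objects as JSON in quotes. apply_moves: Moves the arm, as the interface text tells. Scaled input: -1 to 1 covers 0.1 m each way for a shift and 45 degrees each way for a turn. Its arguments: {"type":"object","properties":{"commands":{"type":"string"},"squeeze":{"type":"number"}},"required":["commands"]}

```bash
mkdir -p pics; python3 - <<'E'
from plant import *
import cv2
s=observe(); print(s)
for n in ("scene","top","wrist"):
    c=camera_info(n); print(n,c)
    im=get_image(n); cv2.imwrite(f"pics/{n}0.png",im[:,:,::-1])
E
```

```text
{'time': 0.0, 'joint_pos': array([-7.03255248e+01,  7.51437660e+00,  8.53296305e+01,  1.39761634e-04,
        8.72614630e+01, -4.89301199e+00]), 'dq': array([ 0.04556902,  0.02418135,  0.01974903,  0.01418346, -0.0101981 ,
       -0.00076851]), 'joint_efforts': array([-3.48107806e-04, -5.69407475e+01, -5.00550413e+01,  1.12700735e-05,
        1.52208062e-02,  6.27197323e-06]), 'eef_pos': array([ 0.24927432, -0.54509671,  0.19734875]), 'ee_rot': array([-94.96884286,  89.89452983, 109.59863754]), 'wrist_force': array([-0.62667829,  0.27801544, -0.47627715]), 'torque': array([ 0.00208389,  0.00805268, -0.0441092 ]), 'grip_width': 0.0852369770347897}
scene {'fov_y': 56.64040569356239, 'cx': 277.77791234731274, 'cy': 205.30993800889627, 'R': array([[-0.84399917,  0.53633111, -0.00378612],
       [ 0.33303184,  0.51851709, -0.78754671],
       [-0.42042264, -0.66594967, -0.61624333]]), 't': array([ 0.4962229 , -0.11474553,  1.52517914])}
top {'fov_y': 48.72895462141307, 'cx': 276.70608163613963, 'cy': 208.1162911683367, 'R': array([[ 0.01575563, -0.99973454, -0.01681082],
       [-0.99679491, -0.01438602, -0.07869527],
       [ 0.07843254,  0.01799683, -0.99675697]]), 't': array([0.00466119, 0.56931018, 1.46291746])}
wrist {'fov_y': 64.61661288771218, 'cx': 282.11299910410804, 'cy': 207.81493810712587, 'R': array([[ 0.41563323, -0.90953075, -0.00168232],
       [-0.86508719, -0.3958934 ,  0.30804637],
       [-0.28084366, -0.12657896, -0.95136986]]), 't': array([-0.59787436, -0.03943447,  0.38066287])}
```

View pics/scene0.png

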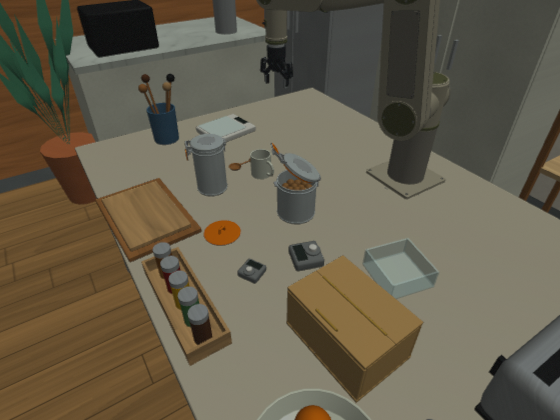

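View pics/top0.png

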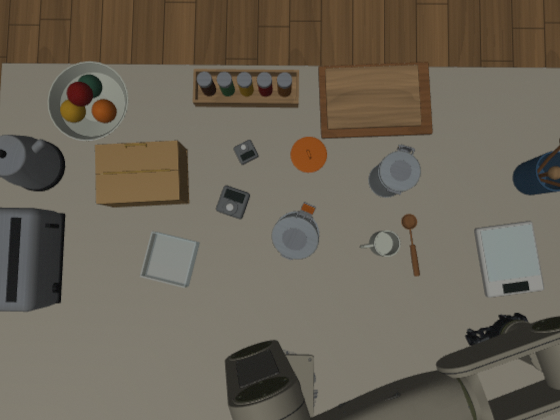

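View pics/wrist0.png

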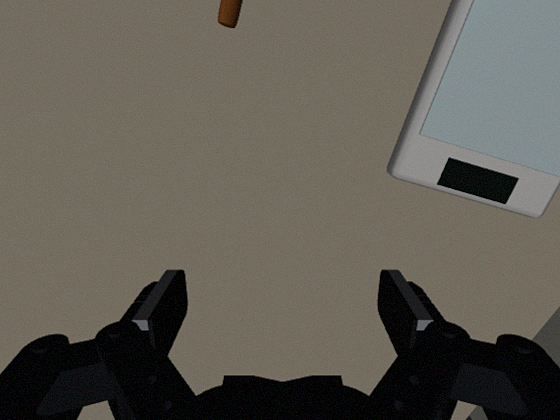

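```bash
python3 - <<'E'
import cv2
a=cv2.imread("pics/scene0.png")[130:240,240:350]; b=cv2.imread("pics/top0.png")[180:290,245:355]
im=cv2.hconcat([cv2.resize(x,(440,440),interpolation=cv2.INTER_CUBIC)[:, :395] for x in (a,b)])
cv2.imwrite("pics/crop0.png",im)
E
```

```text
(no output)
```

View pics/crop0.png

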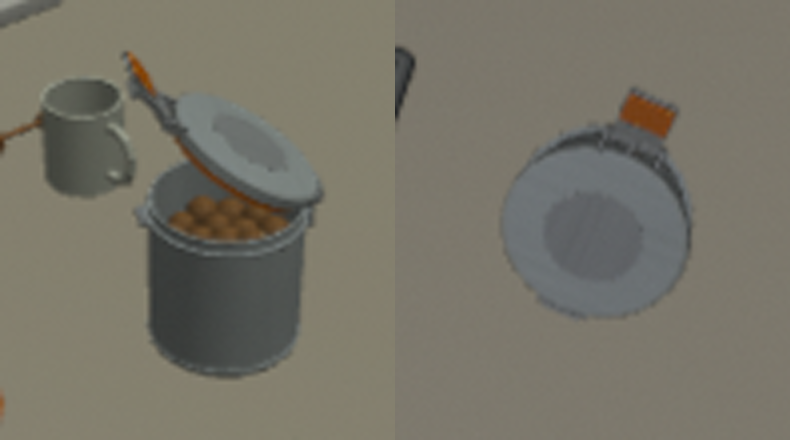

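```bash
cat > h.py <<'E'
import numpy as np
from plant import camera_info
C={n:camera_info(n) for n in("scene","top")}
def ray(n,u,v,c=None):
    c=c or C[n]; f=210/np.tan(np.radians(c["fov_y"]/2)); R=np.array(c["R"])
    d=R.T@np.array([(u-c["cx"])/f,(v-c["cy"])/f,1]); return -R.T@np.array(c["t"]),d/np.linalg.norm(d)
def tri(p,q,nq="top",cq=None):
    o1,d1=ray("scene",*p);o2,d2=ray(nq,*q,c=cq)
    s=np.linalg.lstsq(np.c_[d1,-d2],o2-o1,rcond=None)[0]
    a,b=o1+s[0]*d1,o2+s[1]*d2; return (a+b)/2,np.linalg.norm(a-b)
def plane(n,u,v,z,c=None):
    o,d=ray(n,u,v,c); return o+d*(z-o[2])/d[2]
def proj(n,X,c=None):
    c=c or C[n]; f=210/np.tan(np.radians(c["fov_y"]/2)); p=np.array(c["R"])@X+np.array(c["t"])
    return np.round([p[0]/p[2]*f+c["cx"],p[1]/p[2]*f+c["cy"]],1)
E
python3 - <<'E'
from h import *
from scipy.optimize import brentq
np.set_printoptions(precision=4,suppress=True)
L,e=tri((302.5,165.7),(294.5,239)); P,e2=tri((275.7,148.7),(308.2,208.7))
print("lid",L,e,"pad",P,e2)
d=(P-L)[:2]; print("yaw front",np.degrees(np.arctan2(d[1],d[0])))
th=brentq(lambda t:142+70*np.sin(t)+15*np.cos(t)-L[2]*1000,0,1.2);print("theta",th)
f=d/np.linalg.norm(d)
h=L[:2]-f*(.07*np.cos(th)-.015*np.sin(th)); ax=h+f*.07
print("hinge",h,"axis",ax)
# rim check scene: rim left/right/bottom & base
for z in(0,.14):
  for a in range(0,360,45):
    r=np.radians(a);print(z,a,proj("scene",np.array([*(ax+.065*np.array([np.cos(r),np.sin(r)])),z])),proj("top",np.array([*(ax+.065*np.array([np.cos(r),np.sin(r)])),z])))
print(plane("scene",240+225/4,130+373/4,0))
E
```

```text
lid [ 0.4687 -0.041   0.1857] 0.0015508180272229119 pad [ 0.5489 -0.0748  0.2562] 0.0036629573789415276
yaw front -22.820378875737696
theta 0.44577645882750205
hinge [ 0.4164 -0.019 ] axis [ 0.4809 -0.0462]
0 0 [280.9 218. ] [295.  216.1]
0 45 [293.1 223.4] [280.8 221.7]
0 90 [307.6 221.7] [274.7 235.8]
0 135 [315.2 214. ] [280.3 250.2]
0 180 [311.7 205.3] [294.5 256.3]
0 225 [299.9 200.4] [308.8 250.6]
0 270 [286.3 201.9] [314.9 236.4]
0 315 [278.4 209. ] [309.1 222.1]
0.14 0 [281.  184.2] [296.1 213.1]
0.14 45 [294.1 189.4] [280.4 219.4]
0.14 90 [309.6 187.8] [273.7 234.9]
0.14 135 [317.6 180.4] [279.9 250.7]
0.14 180 [313.9 172.1] [295.5 257.5]
0.14 225 [301.2 167.5] [311.3 251.2]
0.14 270 [286.7 168.9] [318.  235.6]
0.14 315 [278.3 175.7] [311.7 219.8]
[0.5176 0.0047 0.    ]
```

```bash
cat >> h.py <<'E'
from scipy.spatial.transform import Rotation as Rn
np.set_printoptions(precision=4,suppress=True)
def toolR(s): return Rn.from_euler("xyz",s["ee_rot"],degrees=True).as_matrix()
def togo(s,target,Rt=None):
    R=toolR(s); print("shift tool/0.1:",R.T@(np.array(target)-s["eef_pos"])/0.1)
    if Rt is not None: print("turn/45:",np.degrees(Rn.from_matrix(R.T@Rt).as_rotvec())/45)
E
python3 - <<'E'
from h import *
from plant import *
s=observe(); R=toolR(s); print(R)
c=camera_info("wrist"); o=-c["R"].T@c["t"]; print("cam in tool",R.T@(o-s["eef_pos"]), "axes",R.T@c["R"].T)
for n,uv,z in(("tall",(400,170),.2),("timer",(233,202),.024),("sil",(309,155),.008),("mug",(384,244),.09),("scoopend",(409,222),0.01),("box",(140,172),.15)): print(n,plane("top",*uv,z))
f=np.array([np.cos(np.radians(-21)),np.sin(np.radians(-21)),0])
for zz in(f,-f):
  x=np.array([0,0,-1.]); Rt=np.c_[x,np.cross(zz,x),zz]; togo(s,[.4809+.02*f[0],-.0462+.02*f[1],.35],Rt)
E
```

```text
[[-0.0005  0.4158 -0.9095]
 [ 0.0014 -0.9095 -0.4158]
 [-1.     -0.0015 -0.0001]]
cam in tool [-0.1758 -0.0012 -0.0796] axes [[-0.     -0.3082  0.9513]
 [ 1.     -0.0002 -0.    ]
 [ 0.0002  0.9513  0.3082]]
tall [ 0.6682 -0.3366  0.2   ]
timer [0.5867 0.1538 0.024 ]
sil [ 0.7455 -0.089   0.008 ]
mug [ 0.4596 -0.3145  0.09  ]
scoopend [ 0.5316 -0.4115  0.01  ]
box [0.6605 0.4174 0.15  ]
shift tool/0.1: [-1.5187 -3.4349 -4.3212]
turn/45: [-2.9874 -0.0023  0.0007]
shift tool/0.1: [-1.5187 -3.4349 -4.3212]
turn/45: [1.0126 0.0006 0.0018]
```

>>> apply_moves --commands "-0.19 0 0 0.127 0 0 -1;-0.19 0 0 0.127 0 0 -1;-0.19 0 0 0.127 0 0 -1;-0.19 0 0 0.127 0 0 -1;-0.19 0 0 0.127 0 0 -1;-0.19 0 0 0.127 0 0 -1;-0.19 0 0 0.127 0 0 -1;-0.19 0 0 0.127 0 0 -1" --squeeze 40

```text
time: 0.82
eef_pos: [0.2494, -0.5454, 0.3509]
ee_rot: [-49.9, 90.0, 108.7]
wrist_force: [-0.1, 0.1, 0.1]
grip_width: 0.0004
```

```bash
python3 - <<'E'
from h import *
from plant import *
s=observe(); print(s["eef_pos"],s["grip_width"])
f=np.array([np.cos(np.radians(-21)),np.sin(np.radians(-21)),0])
zz=-f
x=np.array([0,0,-1.]); Rt=np.c_[x,np.cross(zz,x),zz]; togo(s,[.4809+.02*f[0],-.0462+.02*f[1],.35],Rt)
E
```

```text
[ 0.2494 -0.5454  0.3509] 0.0003979866774670923
shift tool/0.1: [ 0.0119 -5.4946 -0.5305]
turn/45: [-0.0096  0.0006  0.0007]
```

>>> apply_moves --commands "0 -0.34 -0.033 0 0 0 -1;0 -0.34 -0.033 0 0 0 -1;0 -0.34 -0.033 0 0 0 -1;0 -0.34 -0.033 0 0 0 -1;0 -0.34 -0.033 0 0 0 -1;0 -0.34 -0.033 0 0 0 -1;0 -0.34 -0.033 0 0 0 -1;0 -0.34 -0.033 0 0 0 -1"

```text
time: 1.48
eef_pos: [0.3725, -0.2999, 0.3501]
ee_rot: [-30.2, 90.0, 128.6]
wrist_force: [0.6, 0.5, 0.5]
grip_width: -0.0
```

>>> apply_moves --commands "0 -0.34 -0.033 0 0 0 -1;0 -0.34 -0.033 0 0 0 -1;0 -0.34 -0.033 0 0 0 -1;0 -0.34 -0.033 0 0 0 -1;0 -0.34 -0.033 0 0 0 -1;0 -0.34 -0.033 0 0 0 -1;0 -0.34 -0.033 0 0 0 -1;0 -0.34 -0.033 0 0 0 -1"

```text
time: 2.15
eef_pos: [0.4954, -0.0556, 0.3502]
ee_rot: [24.0, 90.0, -177.1]
wrist_force: [0.5, -0.3, 0.3]
grip_width: -0.0
```

```bash
python3 - <<'E'
from h import *
from plant import *
import cv2,pickle
s=observe(); print(s["eef_pos"],s["ee_rot"],s["wrist_force"])
c=camera_info("wrist"); pickle.dump(c,open("w1.pkl","wb"))
cv2.imwrite("pics/wrist1.png",get_image("wrist")[:,:,::-1])
E
```

```text
[ 0.4954 -0.0556  0.3502] [  24.0166   89.991  -177.1272] [ 0.4659 -0.2669  0.2771]
```

View pics/wrist1.png

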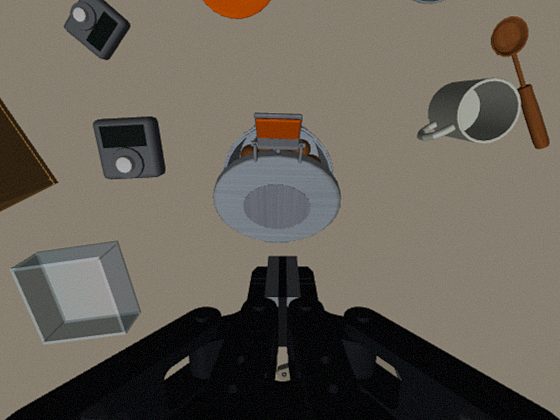

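```bash
python3 - <<'E'
from h import *
from plant import *
import pickle,cv2
c=pickle.load(open("w1.pkl","rb"))
im=cv2.imread("pics/wrist1.png"); hsv=cv2.cvtColor(im,cv2.COLOR_BGR2HSV)
m=cv2.inRange(hsv,(5,180,100),(15,255,255)); m[:, :240]=0;m[:,315:]=0;m[:100]=0;m[145:]=0
print(cv2.minAreaRect(cv2.findNonZero(m)))
print("lid",tri((302.5,165.7),(277,206.5),"wrist",c)); print("pad",tri((275.7,148.7),(278.5,129.5),"wrist",c))
from math import *
# top-wrist pair
C["scene"],k=C["top"],C["scene"]
print("lid tw",tri((294.5,239),(277,206.5),"wrist",c)); print("pad tw",tri((308.2,208.7),(278.5,129.5),"wrist",c))
# lever tip edges on plane at ~0.26
a=plane("w",255,113,.27,c);b=plane("w",302,115.5,.27,c);print(a,b,np.linalg.norm(a-b))
a=plane("w",216,200,.185,c);b=plane("w",340,200,.185,c);print(a,b,np.linalg.norm(a-b))
E
```

```text
((278.0, 128.5), (19.0, 44.0), 90.0)
lid (array([ 0.4699, -0.0385,  0.1873]), np.float64(0.00042828026865631964))
pad (array([ 0.5491, -0.0719,  0.2574]), np.float64(0.0010154647498816615))
lid tw (array([ 0.4699, -0.0401,  0.1891]), np.float64(0.0029611563583122444))
pad tw (array([ 0.5499, -0.0739,  0.2715]), np.float64(0.002699318520601992))
[ 0.5679 -0.0608  0.27  ] [ 0.5537 -0.0927  0.27  ] 0.03494934123908144
[0.4998 0.0201 0.185 ] [ 0.4518 -0.1039  0.185 ] 0.13287717036371402
```

>>> apply_moves --commands "0.3 -0.028 -0.015 0 0 0 -1;0.3 -0.028 -0.015 0 0 0 -1;0.3 0 0 0 0 0 -1;0.3 0 0 0 0 0 -1;0.07 0 0 0 0 0 -1;0.07 0 0 0 0 0 -1"

```text
time: 2.7
eef_pos: [0.4987, -0.053, 0.2148]
ee_rot: [8.9, 89.8, 167.7]
wrist_force: [-0.6, -1.5, 0.5]
grip_width: -0.0001
```

>>> apply_moves --commands "0.05 0 0 0 0 0 -1;0.05 0 0 0 0 0 -1"

```text
time: 2.87
eef_pos: [0.5009, -0.0536, 0.208]
ee_rot: [-171.2, 89.8, -12.3]
wrist_force: [-0.1, -0.5, 0.1]
grip_width: -0.0003
```

>>> apply_moves --commands "0.05 0 0 0 0 0 -1;0.05 0 0 0 0 0 -1"

```text
time: 3.03
eef_pos: [0.5008, -0.0535, 0.1975]
ee_rot: [-170.8, 89.9, -11.9]
wrist_force: [-0.2, 0.3, 0.3]
grip_width: 0.0001
```

>>> apply_moves --commands "0.04 0 0 0 0 0 -1;0.04 0 0 0 0 0 -1"

```text
time: 3.2
eef_pos: [0.5001, -0.0533, 0.1885]
ee_rot: [-169.0, 90.0, -10.1]
wrist_force: [0.4, 0.3, -0.5]
grip_width: -0.0004
```

>>> apply_moves --commands "0.04 0 0 0 0 0 -1;0.04 0 0 0 0 0 -1"

```text
time: 3.37
eef_pos: [0.5, -0.0533, 0.1802]
ee_rot: [-175.2, 90.0, -16.3]
wrist_force: [0.7, -0.6, 2.1]
grip_width: 0.0001
```

>>> apply_moves --commands "0.04 0 0 0 0 0 -1;0.04 0 0 0 0 0 -1"

```text
time: 3.53
eef_pos: [0.5002, -0.0533, 0.1724]
ee_rot: [-173.1, 90.0, -14.3]
wrist_force: [0.5, -0.3, 2.3]
grip_width: 0.0002
```

>>> apply_moves --commands "0.04 0 0 0 0 0 -1;0.04 0 0 0 0 0 -1"

```text
time: 3.7
eef_pos: [0.5, -0.0533, 0.1642]
ee_rot: [-170.6, 90.0, -11.8]
wrist_force: [-1.0, 0.2, 2.0]
grip_width: 0.0002
```

>>> apply_moves --commands "0.03 0 0 0 0 0 -1;0.02 0 0 0 0 0 -1"

```text
time: 3.87
eef_pos: [0.4997, -0.0532, 0.1589]
ee_rot: [5.9, 90.0, 164.8]
wrist_force: [1.1, -1.5, 2.1]
grip_width: 0.0002
```

>>> apply_moves --commands "0.02 0 0 0 0 0 -1;0 0 0 0 0 0 -1"

```text
time: 4.03
eef_pos: [0.4996, -0.0532, 0.1569]
ee_rot: [5.6, 90.0, 164.4]
wrist_force: [0.4, 0.3, 0.4]
grip_width: -0.0
```

>>> apply_moves --commands "0.01 0 0 0 0 0 -1;0.01 0 0 0 0 0 -1"

```text
time: 4.2
eef_pos: [0.5, -0.0533, 0.1556]
ee_rot: [-176.0, 90.0, -17.2]
wrist_force: [-0.1, -0.5, 1.1]
grip_width: 0.0001
```

>>> apply_moves --commands "0.01 0 0 0 0 0 -1;0 0 0 0 0 0 -1;0 0 0 0 0 0 -1;0 0 0 0 0 0 -1"

```text
time: 4.53
eef_pos: [0.4998, -0.0532, 0.1543]
ee_rot: [-2.3, 90.0, 156.6]
wrist_force: [1.0, 0.0, 0.5]
grip_width: -0.0001
```

>>> apply_moves --commands "0.015 0 0 0 0 0 -1;0.015 0 0 0 0 0 -1"

```text
time: 4.7
eef_pos: [0.5001, -0.0533, 0.1515]
ee_rot: [-171.7, 90.0, -12.9]
wrist_force: [0.6, -0.2, 2.7]
grip_width: -0.0002
```

```bash
python3 - <<'E'
from h import *
from plant import *
import cv2,pickle
s=observe(); print(s["eef_pos"],s["ee_rot"],s["wrist_force"])
c=camera_info("wrist"); pickle.dump(c,open("w2.pkl","wb"))
cv2.imwrite("pics/wrist2.png",get_image("wrist")[:,:,::-1])
a=get_image("scene")[110:250,220:360,::-1]
cv2.imwrite("pics/scene2.png",cv2.resize(a,(560,560),interpolation=cv2.INTER_CUBIC))
E
```

```text
[ 0.5001 -0.0533  0.1515] [-171.7423   89.9629  -12.8931] [ 0.597  -0.2034  2.7483]
```

View pics/scene2.png

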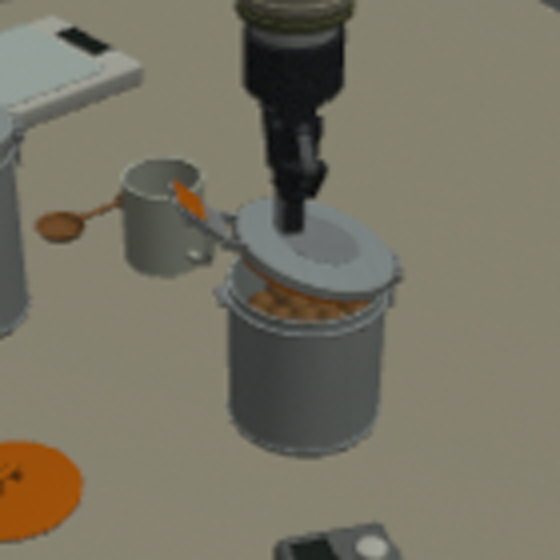

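View pics/wrist2.png

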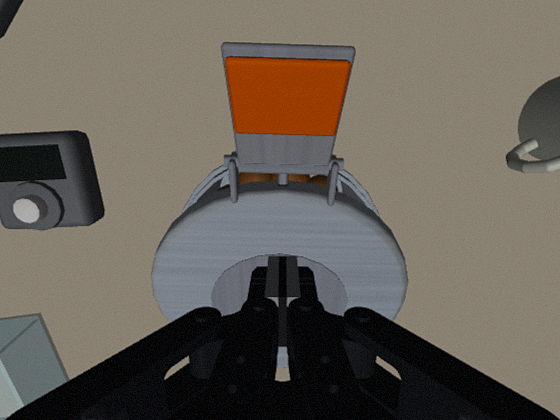

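```bash
python3 - <<'E'
from h import *
from plant import *
import pickle
s=observe();p=s["eef_pos"];print(p,s["time"])
q=proj("scene",p);print(q,(q-[220,110])*4)
c=pickle.load(open("w2.pkl","rb"));print(proj("w",p,c))
ax=np.array([.482,-.044])
f=np.array([np.cos(np.radians(-23)),np.sin(np.radians(-23))]);l=np.array([-f[1],f[0]])
for t in (0,90,180,270):
  r=np.radians(t);X=ax+.065*(f*np.cos(r)+l*np.sin(r))
  print(t,(proj("scene",np.array([*X,.14]))-[220,110])*4,(proj("scene",np.array([*X,0]))-[220,110])*4)
print((proj("scene",np.array([*(ax-.07*f),.142]))-[220,110])*4)
for z in (0,.14):print(z, "R edge")
for u,v in((155.5,268),):pass
# disc centre triangulated scene/wrist: 
print(tri((220+325/4,110+240/4),(281,290),"w",c))
print("pad",tri((220+189/4,110+200/4),(289,95),"w",c), "pin",tri((220+232/4,110+234/4),(284,175),"w",c))
E
```

```text
[ 0.4997 -0.0532  0.1511] 4.8
[291.8 175.9] [287.2 263.6]
[284.3 243.7]
0 [232.4 281.2] [233.2 415.6]
90 [328.4 320. ] [322.8 456. ]
180 [389.6 266. ] [380. 400.]
270 [296.  231.2] [292.4 362.8]
[395.6 263.6]
0 R edge
0.14 R edge
(array([ 0.4757, -0.0426,  0.1675]), np.float64(0.010014145334354503))
pad (array([ 0.5738, -0.0827,  0.2201]), np.float64(0.0014862642908620646)) pin (array([ 0.5434, -0.0696,  0.1853]), np.float64(0.0024364941951505056))
```

The lid is only partly shut, at about 0.24 rad. The visible fingertips end about 27 mm short of the reported TCP, so I'll keep pressing down, going by force.

>>> apply_moves --commands "0.035 0 0 0 0 0 -1;0.035 0 0 0 0 0 -1"

```text
time: 4.97
eef_pos: [0.5001, -0.0533, 0.1444]
ee_rot: [-171.6, 90.0, -12.7]
wrist_force: [1.9, 0.0, 1.8]
grip_width: 0.0
```

>>> apply_moves --commands "0.03 0 0 0 0 0 -1;0.03 0 0 0 0 0 -1"

```text
time: 5.13
eef_pos: [0.4998, -0.0532, 0.1379]
ee_rot: [0.2, 90.0, 159.1]
wrist_force: [0.6, -0.1, 1.8]
grip_width: -0.0002
```

>>> apply_moves --commands "0.02 0 0 0 0 0 -1;0.02 0 0 0 0 0 -1"

```text
time: 5.3
eef_pos: [0.4998, -0.0533, 0.134]
ee_rot: [16.4, 90.0, 175.3]
wrist_force: [0.2, -1.2, 1.7]
grip_width: -0.0002
```

>>> apply_moves --commands "0.01 0 0 0 0 0 -1;0 0 0 0 0 0 -1"

```text
time: 5.47
eef_pos: [0.4995, -0.0532, 0.133]
ee_rot: [8.1, 90.0, 166.9]
wrist_force: [0.0, 0.5, 0.4]
grip_width: -0.0002
```

>>> apply_moves --commands "0.015 0 0 0 0 0 -1;0.015 0 0 0 0 0 -1"

```text
time: 5.63
eef_pos: [0.5, -0.0533, 0.1305]
ee_rot: [-179.5, 90.0, -20.6]
wrist_force: [0.8, -1.4, 1.6]
grip_width: 0.0
```

>>> apply_moves --commands "0.01 0 0 0 0 0 -1;0.01 0 0 0 0 0 -1"

```text
time: 5.8
eef_pos: [0.5, -0.0533, 0.1284]
ee_rot: [-172.3, 90.0, -13.5]
wrist_force: [1.4, -0.5, 2.1]
grip_width: -0.0002
```

```bash
python3 - <<'E'
from h import *
from plant import *
import cv2,pickle
s=observe(); print(s["eef_pos"],s["ee_rot"],s["wrist_force"])
a=get_image("scene")[110:250,220:360,::-1]
cv2.imwrite("pics/scene3.png",cv2.resize(a,(560,560),interpolation=cv2.INTER_CUBIC))
E
```

```text
[ 0.5    -0.0533  0.1284] [-172.3217   89.9748  -13.4742] [ 1.4332 -0.4763  2.1428]
```

View pics/scene3.png

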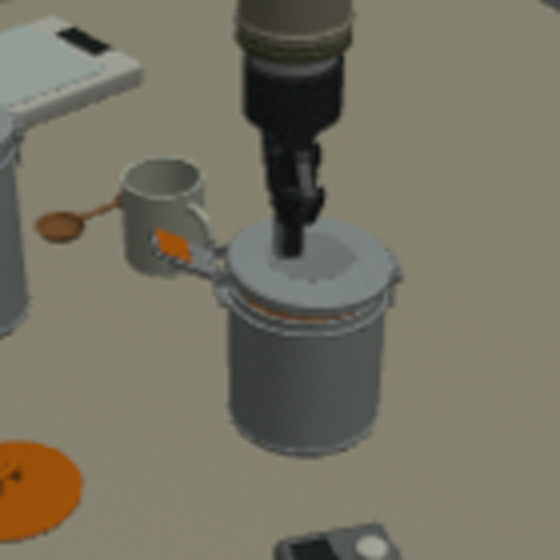

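>>> apply_moves --commands "0.015 0 0 0 0 0 -1;0.015 0 0 0 0 0 -1"

```text
time: 6.02
eef_pos: [0.5001, -0.0533, 0.1255]
ee_rot: [-168.8, 90.0, -9.9]
wrist_force: [0.9, -0.5, 1.0]
grip_width: -0.0001
```

>>> apply_moves --commands "0.015 0 0 0 0 0 -1;0.015 0 0 0 0 0 -1"

```text
time: 6.18
eef_pos: [0.5001, -0.0533, 0.1226]
ee_rot: [-169.7, 90.0, -10.8]
wrist_force: [-4.4, 1.5, 17.9]
grip_width: -0.0004
```

>>> apply_moves --commands "0.01 0 0 0 0 0 -1;0.01 0 0 0 0 0 -1"

```text
time: 6.35
eef_pos: [0.5003, -0.0533, 0.1225]
ee_rot: [-170.2, 89.9, -11.4]
wrist_force: [-10.3, 2.3, 25.4]
grip_width: 0.0002
```

Hard stop reached at 25 N. I'll back off, then measure the lever.

>>> apply_moves --commands "-0.02 0 0 0 0 0 -1;-0.1 0 0 0 0 0 -1;-0.3 0 0 0 0 0 -1;-0.3 0 0 0 0 0 -1;-0.3 0 0 0 0 0 -1;-0.2 0 0 0 0 0 -1;0 0 0 0 0 0 -1"

```text
time: 6.93
eef_pos: [0.5021, -0.0536, 0.2483]
ee_rot: [-169.9, 89.6, -11.0]
wrist_force: [1.5, -1.1, 0.3]
grip_width: -0.0001
```

```bash
python3 - <<'E'
from h import *
from plant import *
import cv2,pickle
s=observe(); print(s["eef_pos"],s["ee_rot"],s["wrist_force"])
c=camera_info("wrist"); pickle.dump(c,open("w4.pkl","wb"))
cv2.imwrite("pics/wrist4.png",get_image("wrist")[:,:,::-1])
a=get_image("scene")[110:250,220:360,::-1]
cv2.imwrite("pics/scene4.png",cv2.resize(a,(560,560),interpolation=cv2.INTER_CUBIC))
E
```

```text
[ 0.5021 -0.0536  0.2483] [-169.8584   89.5538  -11.0058] [ 1.457  -1.089   0.2982]
```

View pics/scene4.png

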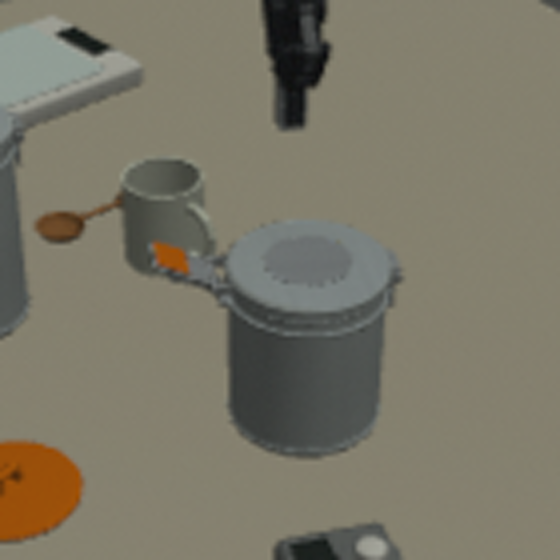

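View pics/wrist4.png

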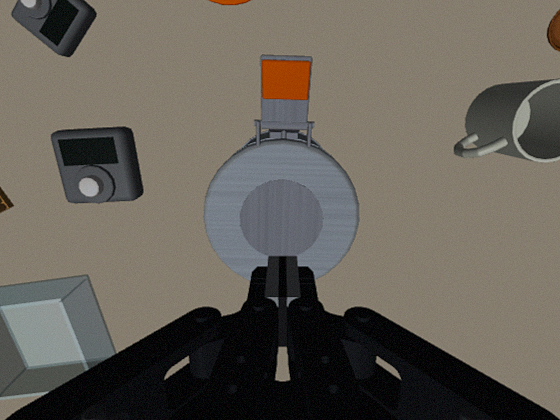

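```bash
python3 - <<'E'
from h import *
from plant import *
import pickle
s=observe();p=s["eef_pos"]
c=pickle.load(open("w4.pkl","rb"))
for dz in(0,.02,.03,.035,.04):print(dz,(proj("scene",p+[0,0,dz])-[220,110])*4,proj("w",p+[0,0,dz],c))
P,e=tri((220+171/4,110+258/4),(286,79),"w",c);print("pad",P,e)
L=plane("w",281.5,220,.157,c);print("lid",L,"scene",plane("scene",220+308/4,110+259/4,.157))
d=(P-L)[:2];print(np.linalg.norm(d),np.degrees(np.arctan2(d[1],d[0])))
print("pad on z .172",plane("w",286,79,.172,c))
print("R",toolR(s))
E
```

```text
0 [288.8 164. ] [284.7 242.9]
0.02 [289.6 140.8] [284.9 257.9]
0.03 [289.6 129.2] [285.  266.7]
0.035 [289.6 123.2] [285.1 271.5]
0.04 [290.  117.6] [285.1 276.6]
pad [ 0.5883 -0.0884  0.1687] 0.0015635262993717479
lid [ 0.4858 -0.0453  0.157 ] scene [ 0.4871 -0.0424  0.157 ]
0.11121198044917795 -22.805213239018848
pad on z .172 [ 0.5888 -0.0887  0.172 ]
R [[ 0.0016 -0.3608 -0.9327]
 [-0.0003 -0.9327  0.3608]
 [-1.     -0.0003 -0.0016]]
```

>>> apply_moves --commands "0 0 -0.3 0 0 0 -1;0 0.015 -0.3 0 0 0 -1;0 0 -0.31 0 0 0 -1;0 0 0 0 -0.1 0 -1;0 0 0 0 -0.1 0 -1;0 0 0 0 0 0 -1;0 0 0 0 0 0 -1"

```text
time: 7.62
eef_pos: [0.5835, -0.0876, 0.2385]
ee_rot: [0.3, 80.7, 159.1]
wrist_force: [-0.4, -0.8, -0.6]
grip_width: -0.0001
```

```bash
python3 - <<'E'
from h import *
from plant import *
import cv2,pickle
s=observe(); R=toolR(s);print(s["eef_pos"],s["wrist_force"]);print(R)
tip=s["eef_pos"]-.033*R[:,0];print("tip",tip)
a=np.array([.4865,-.044]);f=np.array([.922,-.388]);d=tip[:2]-a;print("f",d@f,"lat",d@[.388,.922])
cv2.imwrite("pics/wrist5.png",get_image("wrist")[:,:,::-1])
E
```

```text
[ 0.5835 -0.0876  0.2385] [-0.437  -0.8356 -0.5752]
[[-0.1507 -0.3613 -0.9202]
 [ 0.0576 -0.9325  0.3567]
 [-0.9869  0.0008  0.1613]]
tip [ 0.5885 -0.0894  0.2711]
f 0.11167190216950484 lat -0.002331468528583522
```

View pics/wrist5.png

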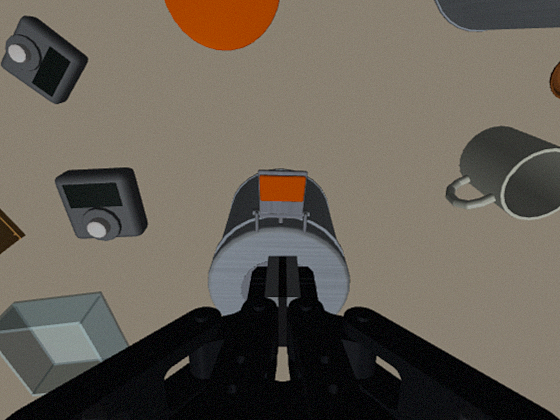

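>>> apply_moves --commands "0.3 0 -0.049 0 0 0 -1;0.3 0 -0.049 0 0 0 -1;0.2 0 -0.033 0 0 0 -1;0.04 0 -0.007 0 0 0 -1;0.03 0 -0.005 0 0 0 -1"

```text
time: 8.08
eef_pos: [0.5835, -0.0871, 0.1542]
ee_rot: [0.0, 81.0, 158.9]
wrist_force: [0.4, 1.2, 0.5]
grip_width: -0.0001
```

>>> apply_moves --commands "0.03 0 -0.005 0 0 0 -1;0.03 0 -0.005 0 0 0 -1"

```text
time: 8.25
eef_pos: [0.5859, -0.0879, 0.1507]
ee_rot: [-0.2, 81.3, 158.7]
wrist_force: [0.1, -0.2, 0.3]
grip_width: -0.0001
```

>>> apply_moves --commands "0.03 0 -0.005 0 0 0 -1;0.03 0 -0.005 0 0 0 -1"

```text
time: 8.42
eef_pos: [0.5859, -0.088, 0.1436]
ee_rot: [-0.1, 81.2, 158.7]
wrist_force: [1.6, -0.8, 7.2]
grip_width: 0.0001
```

```bash
python3 - <<'E'
from h import *
from plant import *
import cv2,pickle
s=observe(); R=toolR(s);print(s["eef_pos"],s["wrist_force"])
tip=s["eef_pos"]-.033*R[:,0];print("tip",tip)
a=np.array([.4865,-.044]);f=np.array([.922,-.388]);d=tip[:2]-a;print("f",d@f,"lat",d@[.388,.922])
a=get_image("scene")[110:250,220:360,::-1]
cv2.imwrite("pics/scene6.png",cv2.resize(a,(560,560),interpolation=cv2.INTER_CUBIC))
E
```

```text
[ 0.5859 -0.088   0.1436] [ 1.5963 -0.7625  7.1788]
tip [ 0.5906 -0.0898  0.1762]
f 0.11371992134996674 lat -0.0018542583421190704
```

View pics/scene6.png

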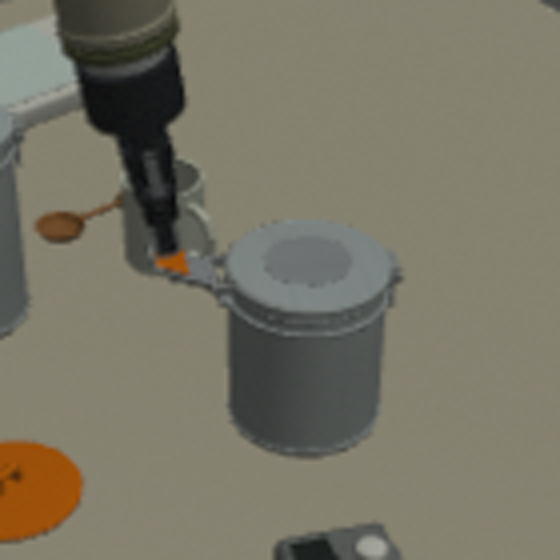

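The fingers are on the orange pad (crop pixel 172,260) with 7 N. I'll press on downward.

>>> apply_moves --commands "0.04 0 -0.007 0 0 0 -1;0.04 0 -0.007 0 0 0 -1;0.04 0 -0.007 0 0 0 -1"

```text
time: 8.72
eef_pos: [0.587, -0.0884, 0.132]
ee_rot: [-0.2, 81.3, 158.7]
wrist_force: [3.1, -2.9, 7.3]
grip_width: -0.0
```

>>> apply_moves --commands "0.04 0 -0.007 0 0 0 -1;0.04 0 -0.007 0 0 0 -1"

```text
time: 8.88
eef_pos: [0.5874, -0.0886, 0.1238]
ee_rot: [-0.2, 81.3, 158.6]
wrist_force: [4.0, -1.2, 4.9]
grip_width: -0.0
```

>>> apply_moves --commands "0.04 0 -0.007 0 0 0 -1;0.04 0 -0.007 0 0 0 -1"

```text
time: 9.05
eef_pos: [0.5875, -0.0887, 0.1155]
ee_rot: [-0.2, 81.3, 158.7]
wrist_force: [4.3, -1.7, 4.5]
grip_width: 0.0001
```

>>> apply_moves --commands "0.04 0 -0.007 0 0 0 -1;0.04 0 -0.007 0 0 0 -1"

```text
time: 9.22
eef_pos: [0.586, -0.0881, 0.106]
ee_rot: [-0.1, 81.1, 158.8]
wrist_force: [-0.1, -0.9, -0.7]
grip_width: 0.0
```

>>> apply_moves --commands "0.04 0 -0.007 0 0 0 -1;0 0 0 0 0 0 -1"

```text
time: 9.38
eef_pos: [0.5841, -0.0875, 0.0997]
ee_rot: [0.1, 80.8, 159.0]
wrist_force: [0.6, -0.0, 0.5]
grip_width: -0.0001
```

```bash
python3 - <<'E'
from h import *
from plant import *
import cv2,pickle
s=observe(); R=toolR(s);print(s["eef_pos"],s["wrist_force"])
a=get_image("scene")[110:250,220:360,::-1]
cv2.imwrite("pics/scene7.png",cv2.resize(a,(560,560),interpolation=cv2.INTER_CUBIC))
E
```

```text
[ 0.5841 -0.0875  0.0997] [ 0.6353 -0.0458  0.5225]
```

View pics/scene7.png

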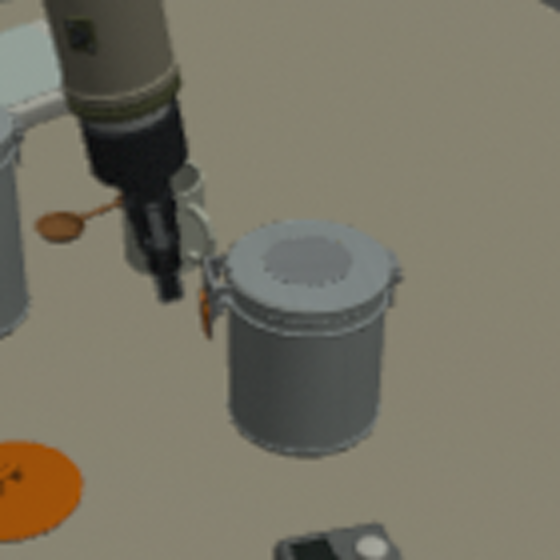

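Snapped down: the orange pad is now vertical along the side at (207,312). I'll retreat outward and up.

>>> apply_moves --commands "-0.1 0 -0.2 0 0 0 -1;-0.3 0 0 0 0 0 -1;-0.35 0 0 0 0 0 -1;-0.35 0 0 0 0 0 -1;-0.35 0 0 0 0 0 -1;-0.35 0 0 0 0 0 -1;0 0 0 0 0 0 -1;0 0 0 0 0 0 -1"

```text
time: 10.1
eef_pos: [0.6315, -0.1056, 0.2794]
ee_rot: [-0.2, 81.3, 158.6]
wrist_force: [-0.8, 0.5, -0.5]
grip_width: -0.0003
```

```bash
python3 - <<'E'
from h import *
from plant import *
import cv2
s=observe();print(s["eef_pos"],s["wrist_force"],s["time"])
b=get_image("scene")
cv2.imwrite("pics/scene8.png",b[:,:,::-1])
cv2.imwrite("pics/scene8c.png",cv2.resize(b[110:250,220:360,::-1],(560,560),interpolation=cv2.INTER_CUBIC))
a=cv2.imread("pics/scene0.png")
d=cv2.absdiff(a,b[:,:,::-1]).max(2); 
for n,(x0,y0,x1,y1) in dict(timer=(285,235,330,275),tall=(180,130,232,198),sil=(200,215,245,248),glass=(360,235,440,298),mug=(247,148,275,180),scoop=(225,155,248,175),box=(285,258,420,388)).items():
  print(n,np.percentile(d[y0:y1,x0:x1],95))
t=get_image("top");cv2.imwrite("pics/top8.png",t[:,:,::-1])
E
```

```text
[ 0.6315 -0.1056  0.2794] [-0.7761  0.4616 -0.4672] 10.1
timer 3.0
tall 2.0
sil 3.0
glass 2.0
mug 20.25
scoop 3.0
box 3.0
```

View pics/scene8c.png

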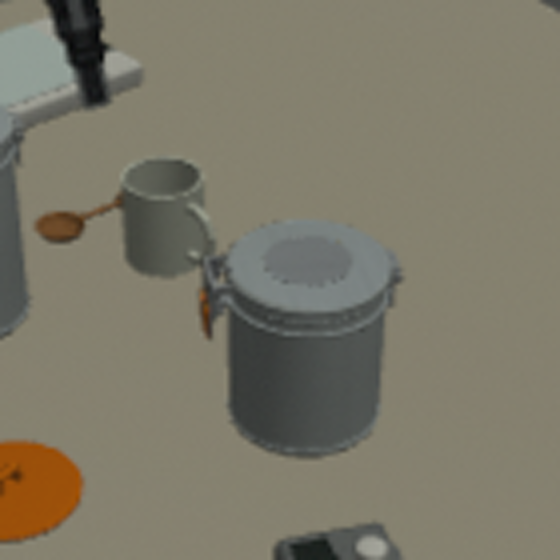

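View pics/scene8.png

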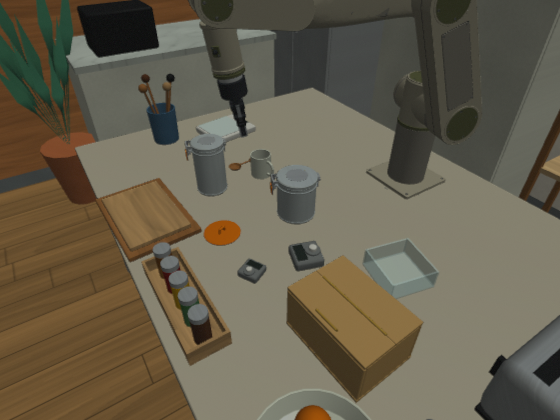

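```bash
python3 -c "
from plant import *
print(close_job())"
```

```text
the job is handed in; nothing more can be done
None
```

I pushed the canister's lid down to its hard stop, then pressed the orange-padded lever past centre until it snapped down along the side. I then drew the arm clear and handed the job in at about 10 s of the 38 s allowed.

**Last checks:**
- **Lid and lever:** the final scene picture shows the lid flat and the lever hanging vertically. When the lever flipped, the force on the fingers fell from about 4–7 N to zero.
- **Canister:** its base looks to be in the same place in the pictures as at the start. I judged this by eye and did not measure its position again.
- **Other things:** the scene views before and after match for the timer, tall canister, silicone lid, glass container, scoop and bamboo box. The comparison did show a difference around the mug. I put that down to the raised lever having been in that part of the first picture, because the mug itself looks unmoved.

**Disagreements:**
- **Fingertips:** the visible fingertips ended about 30 mm short of the reported TCP. My first push therefore stopped with the lid still about 0.24 rad open. A picture showed this, and I pressed on until the force rose.
- **Push force:** it peaked near 25 N when the lid reached its stop.

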